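Open and hold the drive cage of an office computer

TASK

The office computer lies with its cover off so that its memory can be changed: squeeze the lock catch, then squeeze the release catch, so that the drive cage over the memory springs free. Take the cage by its wire handle, swing it up past the half-open click until it stands wide open, nearly upright, and finish while still holding it there, because by itself it falls back. Do not disturb the things that lie on and around the computer.

Things in the scene. Friction and masses are not known exactly. Their poses are not given: they have to be found in the camera images.
- computer: Small desktop computer lying flat, cover off, open on top, fixed to the desk, turned up to 0.2 rad: steel tray 360 (x) x 330 (y) mm, walls 96 mm high, black bezel at +x, port panel at -x. Origin: centre of its underside. z up, y to the side with the power supply; the catches are on the -y side. (x, y, z) below are mm in this frame.
- lock_catch (a joint): Travel of the lock catch's tab (m): 0 to 0.002 at the start (locked), grows as the tab slides along the computer's +x to its thumb rest; stop 0.018. 4 N of friction, no spring: it stays where it is left. It blocks the release catch until 0.008: squeeze it to 0.010 or more.
- lock_pinch (a point): Point fixed on the computer at (89, -123, 84): middle of the lock catch when squeezed 14 mm. Fingers close along the computer's x. Two upright black plates face each other, 22 mm wide, 6 thick, tops at z = 94: the tab and, nearer the bezel, the fixed thumb rest; 32 mm over both at the start, 18 when squeezed 14. Free beyond both: 40 mm. Nearer the bezel than the other catch.
- lock_tab (a point): Middle of the lock tab's outer face, moving with it: (66, -123, 84) when locked. The thumb rest's outer face is at x = 98. Both stand on a flat steel bridge (top at z = 46); the tab's foot bar, 56 high, runs to -x.
- release_catch (a joint): Travel of the release catch's tab (m): 0 at rest, grows as the tab slides along the computer's -y to its thumb rest; stop 0.016. Spring: 5 N at rest, 9.6 N at the stop; springs back when let go. Stopped at 0.0005 while the lock is on. Beyond about 0.008 its bolt leaves the cage's lip and the cage springs up.
- release_pinch (a point): Point fixed on the computer at (0, -105, 84): middle of the release catch when squeezed 12 mm. Fingers close along the computer's y. Two upright black plates face each other, 22 mm wide, 6 thick, tops at z = 94: the tab on the cage's side and the fixed thumb rest; 30 mm over both at rest, 18 when squeezed 12. Free: 56 mm from tab to cage, 48 beyond the rest.
- release_tab (a point): Middle of the release tab's outer face, moving with it: (0, -84, 84) at rest. The thumb rest's outer face is at y = -114. A steel bolt, 14 mm wide, top at z = 67.5, runs from the tab to the cage: keep the fingertips above z = 70.
- drive_cage (a joint): Angle of the drive cage (rad): 0 shut; about 0.09 once freed (a spring lifts the free end 12 mm and keeps it so when the release catch is let go). Lifting it takes about 3 N at the handle, and some 5 N more at a sprung detent between 0.4 and 0.65. Past that it rests half open by itself near 0.8. Stop 1.5. Wide open: above 1.2, where it stays only while held.
- cage_hinge (a point): Hinge axis of the drive cage, fixed on the computer at (135, 30, 82); it runs along the computer's y. The cage is a steel box 150 (x) x 116 (y) x 48 mm with two drives in it, about 0.6 kg, lying flat when shut, its top at z = 88; its free end is at x = -15.
- cage_handle (a point): Middle of the cage's wire handle: round steel bar 10 mm thick along the computer's y, 58 mm clear between its arms, 37 mm off the cage's free end, 187 mm from the hinge axis. Shut: (-52, 30, 78); free: 50 mm to -x, 32 to the cage, below it down to z = 45. It swings up and to +x on an arc about the hinge, to z = 265 when wide; a round bar, it can turn between the fingers.
- screw_dish: Steel dish, 54 mm across, 16 mm high, standing on top of the power supply (82 mm above the desk) in the computer. Bystander. Origin: centre of its underside.
- memory_module: Green memory module 133 x 31 x 4 mm lying beside the computer. Bystander. Origin: centre of its underside.
- screwdriver: Black screwdriver 190 mm long lying beside the computer. Bystander. Origin: its middle, at the underside.
- mug: White mug 82 mm across, 92 mm high. Bystander. Origin: centre of its underside.
- stapler: Stapler 135 x 34 x 41 mm. Bystander. Origin: centre of its underside.
- note_pad: Block of note paper 76 x 76 x 30 mm. Bystander. Origin: centre of its underside.
- round_box: Round lidded wooden box 130 mm across, 56 mm high. Bystander. Origin: centre of its underside.

How it is judged:
On the way, in this order (a step that is already met when the one before it is completed fails the run):
1. the lock catch is squeezed off (at least 10 mm) by the fingers while the cage is still shut (value of joint lock_catch above 0.01 m and contact force between the fingers and lock_catch above 1 N and value of joint drive_cage below 0.03 rad), for 0.1 s.
2. the release catch is squeezed (at least 7 mm) by the fingers and the cage springs free (value of joint release_catch above 0.007 m and contact force between the fingers and release_catch above 1 N and value of joint drive_cage above 0.05 rad), for 0.05 s.
3. the cage is swung up past its half-open detent by the fingers (value of joint drive_cage above 0.95 rad and contact force between the fingers and drive_cage above 0.5 N), for 0.1 s.
At the end, for the whole second after the job is handed in: The drive cage stands above 1.2 rad (its stop is at 1.5), still, and the fingers are holding it (more than 0.5 N on it); the lock catch is still off (above 8 mm); every bystander is within 30 mm of where it was (value of joint drive_cage above 1.2 rad and contact force between the fingers and drive_cage above 0.5 N and velocity of joint drive_cage between -0.15 and 0.15 rad/s and value of joint lock_catch above 0.008 m and distance of each of screw_dish, memory_module, screwdriver, mug, stapler, note_pad, round_box from where it was at the start of the episode below 0.03 m); the arm keeps its last pose, push and grip.
It fails at once if a thing on or around the computer is pushed or knocked more than 40 mm away (distance of any of screw_dish, memory_module, screwdriver, mug, stapler, note_pad, round_box from where it was at the start of the episode above 0.04 m).
It also fails if it takes over 59 s, if anything falls off the work surface, if the arm or the gripper's body presses on something with over 40 N, if the wrist force passes 120 N, or if a joint passes its speed limit or range.

ROBOT

A 6-joint arm with a two-finger parallel gripper is mounted at the origin on the work surface. World frame = base frame: x ahead of the robot, y to its left, z up, the work surface at z = 0. Lengths are in m, angles in rad, forces in N, time in s.
With the tool pointing down it reaches from about 0.3 to 0.775 m from the base axis. Payload 14.6 kg.
Tool frame: the origin (TCP) lies at the very end of the fingers, on their centre line; the grasp point (between the pads) lies 19 mm behind it; z points along the fingers, y is the direction in which the jaws open and shut (so a half turn about z gives the same grasp; the last joint's range is limited). The gripper opens to 94 mm and grips with 3 to 60 N. Pads are 16 mm wide; open, the fingers measure 119 mm over their backs; the gripper's body (75 mm by 177 mm) begins 78 mm behind the grasp point.
Start: joints at [-0.067, 0.3, 1.521, -0, 1.321, -0.067], TCP at [0.55, -0, 0.205] pointing down, gripper open.
Joint ranges: [-3.03, 3.03], [-0.79, 2.21], [0.23, 2.52], [-1.04, 4.18], [0, 3.07], [-2.55, 2.55]. Speed limits (rad/s): [2.22, 2.22, 2.57, 3.14, 3.14, 3.14].

INTERFACE

Orientations are given as [roll, pitch, yaw] about the fixed x, y, z axes, in that order (R = Rz(yaw) Ry(pitch) Rx(roll)).
In Python, from station import ctrl, eyes gives the robot as it stands.
- The arm moves only by the tool jog_arm, never from a script. Its argument "moves" is a list of rows, each a list of 3 entries, a list of its own where there are three numbers: the shift along the world's x, y, z in mm, then the turn, a rotation vector about the world's x, y, z in units of 5 degrees (1.0 is 5 degrees), then the finger opening in mm, from 0 to 94. In form: [[[tx, ty, tz], [wx, wy, wz], jaw], ...]. A call has 1 to 5 rows; each row is the pose to reach, as a shift and turn from the pose commanded when the call began; what a row does not reach only later rows make up. A row lasts 1/12 s, in which the tool goes at most 41.7 mm and 7.16 degrees, less where a joint would pass 70% of its speed; a pose out of reach is approached as far as the arm can. A call with a gripper value outside its range is refused whole. The fingers move at their own pace and stop on an object; "squeeze" is the grip in N (left out, the last holds). Time passes only in rows, so rows that repeat a pose let the fingers close. It gives the time, the measured TCP pose, the force and the opening at its end, in the units of the state.
- ctrl.get_obs(): the state, without advancing time (a new reading comes with each control period).
- eyes.camera(name): name is "scene" or "side" or "wrist"; returns a dict with "frame" (420x560x3 uint8, red, green, blue), "vertical_fov" (degrees; the focal length in pixels is half the picture's height over the tangent of half this angle, whatever the lens; pixels are square), "cx", "cy" (the principal point, pixels), "k1" (the pictures are not rectified: a ray, as slopes to the right and down, at radius r is drawn at 1 + k1 r^2 times it, then the intrinsics apply), "eye" and "attitude" of the camera in the world; the wrist camera has in their place "hand_eye" (4x4, takes a point from camera to tool coordinates, whose origin is the TCP and whose axes are the flange's). Camera axes: x right, y down, z forward; pixel columns grow to the right and rows downward; lengths in m; the calibration is good to about 2 mm. A picture is of the moment at which its call begins: read the wrist's pose just before it. There is no depth.
- ctrl.hand_in(): hands the job in, once; it reports no verdict.
The state is a dict: "time_s": time; "qpos": joint angles; "joint_vel": joint speeds; "tau": joint torques, N m; "ee_pos": TCP position; "eef_rot": TCP orientation; "force": force on the tool from outside, world axes, zero at the start; "moment": the same for the moment, N m; "grip_width": finger opening in m.
Only numpy, scipy, OpenCV 4.12 (cv2) and the standard library are available. Lean on these libraries where they do the work, as an engineer would, in place of code of your own. Each camera call takes 0.05 s, during which the arm holds its last target.

## Working session

There is one attempt and no reset: what is moved stays moved. The work goes in short steps, Python scripts to look and compute and a tool call to move; the robot and the scene stay as the last step left them, time stands still between calls to the robot, and variables do not carry over. Pictures are saved under pics/ and viewed, and the job is handed in when it is done.

Besides the shell and the picture viewer there is one more tool, called by a JSON object that holds its "op" and its "data". jog_arm: Moves the arm, as the interface text tells. Its arguments: {"type":"object","properties":{"moves":{"type":"array","items":{"type":"array"}},"squeeze":{"type":"number"}},"required":["moves"]}

```bash
ls; mkdir -p pics; cat > h.py <<'E'
import numpy as np, cv2
from station import ctrl, eyes
from scipy.spatial.transform import Rotation as R
E
python3 - <<'E'
from h import *
o=ctrl.get_obs(); print(o)
for n in ("scene","side","wrist"):
    c=eyes.camera(n); f=c.pop("frame"); cv2.imwrite(f"pics/{n}0.png",f[:,:,::-1]); print(n,c)
    np.save(f"pics/{n}0.npy",f)
    import pickle; pickle.dump((c,o),open(f"pics/{n}0.pkl","wb"))
E
```

```text
pics
{'time_s': 0.0, 'qpos': array([-6.65966731e-02,  3.00506398e-01,  1.52156797e+00, -1.51539509e-05,
        1.32068243e+00, -6.65635447e-02]), 'joint_vel': array([-0.00059078, -0.000841  ,  0.00204046, -0.00181242,  0.00211039,
       -0.0007191 ]), 'tau': array([-1.53750298e-03, -5.31805658e+01, -3.52735734e+01,  7.07558286e-02,
        2.43994006e-02, -4.79655944e-05]), 'ee_pos': array([5.49746247e-01, 1.18380624e-05, 2.04872509e-01]), 'eef_rot': array([-3.14043011e+00, -6.27866449e-05,  1.57076692e+00]), 'force': array([-0.69307262,  1.02173722, -0.38385749]), 'moment': array([-0.00571064, -0.00358078,  0.03599429]), 'grip_width': 0.09387635605282811}
scene {'vertical_fov': 45.00324857050812, 'cx': 278.2570018266385, 'cy': 211.51255198383694, 'k1': -0.06699724114882338, 'eye': array([1.30205295, 0.65729652, 1.00246083]), 'attitude': array([-2.29085706e+00,  1.18642246e-03,  2.33939352e+00])}
side {'vertical_fov': 44.816524792769314, 'cx': 274.4469193466765, 'cy': 221.3496771578665, 'k1': -0.1886559694145832, 'eye': array([ 0.0162012 , -1.05430646,  1.06527428]), 'attitude': array([-2.27737161,  0.01532483, -0.49605998])}
wrist {'vertical_fov': 62.76571070037767, 'cx': 276.5092347460338, 'cy': 204.9438850845296, 'k1': -0.0033510011518360183, 'hand_eye': array([[ 5.11301889e-05, -9.72117418e-01, -2.34494613e-01,
         6.86838979e-02],
       [ 9.99999337e-01,  3.19404981e-04, -1.10607654e-03,
        -5.45557628e-04],
       [ 1.15013502e-03, -2.34494401e-01,  9.72116790e-01,
        -1.78537414e-01],
       [ 0.00000000e+00,  0.00000000e+00,  0.00000000e+00,
         1.00000000e+00]])}
```

View pics/scene0.png

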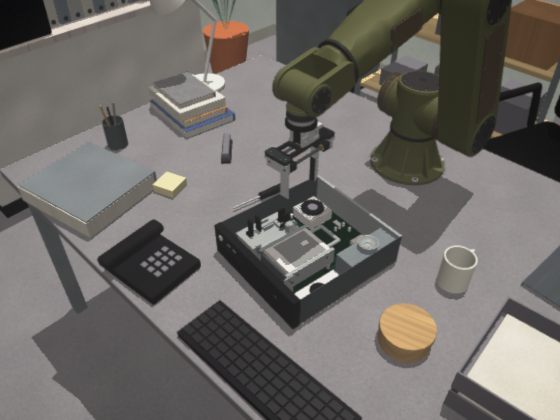

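View pics/side0.png

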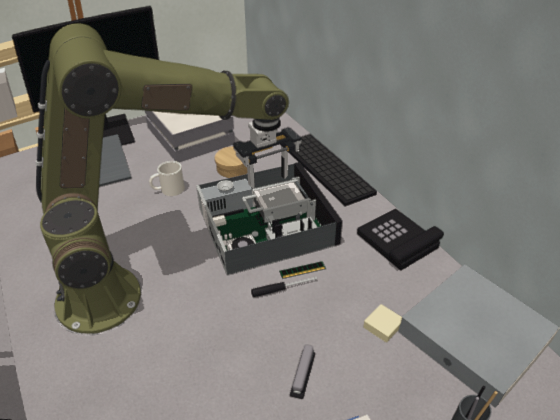

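View pics/wrist0.png

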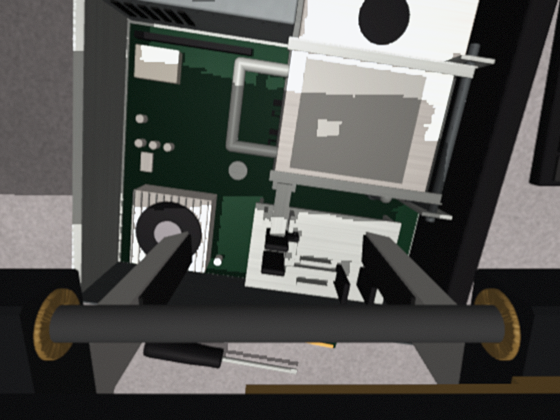

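```bash
cat >> h.py <<'E'
import pickle
def load(n,tag):
    c,o=pickle.load(open(f"pics/{n}{tag}.pkl","rb")); return c,o,np.load(f"pics/{n}{tag}.npy")
def snap(n,tag):
    o=ctrl.get_obs(); c=eyes.camera(n); f=c.pop("frame"); np.save(f"pics/{n}{tag}.npy",f)
    cv2.imwrite(f"pics/{n}{tag}.png",f[:,:,::-1]); pickle.dump((c,o),open(f"pics/{n}{tag}.pkl","wb")); return c,o,f
def pose(c,o):
    if "hand_eye" in c:
        T=np.eye(4);T[:3,:3]=R.from_euler("xyz",o["eef_rot"]).as_matrix();T[:3,3]=o["ee_pos"];T=T@c["hand_eye"]
        return T[:3,:3],T[:3,3]
    return R.from_euler("xyz",c["attitude"]).as_matrix(),np.array(c["eye"])
def K(c):
    f=210/np.tan(np.radians(c["vertical_fov"])/2); return np.array([[f,0,c["cx"]],[0,f,c["cy"]],[0,0,1]]),np.array([c["k1"],0,0,0.])
def ray(c,o,px):
    k,d=K(c); u=cv2.undistortPoints(np.array(px,float).reshape(-1,1,2),k,d)[:,0]
    M,e=pose(c,o); return e,np.c_[u,np.ones(len(u))]@M.T
def onz(c,o,px,z):
    e,d=ray(c,o,px); return e+d*((z-e[2])/d[:,2])[:,None]
def proj(c,o,P):
    k,d=K(c); M,e=pose(c,o); Q=(np.atleast_2d(P)-e)@M
    return cv2.projectPoints(Q,np.zeros(3),np.zeros(3),k,d)[0][:,0]
def crop(f,x0,y0,x1,y1,s,name):
    cv2.imwrite("pics/"+name,cv2.resize(f[y0:y1,x0:x1,::-1],None,fx=s,fy=s,interpolation=cv2.INTER_CUBIC))
E
python3 - <<'E'
from h import *
c,o,f=load("wrist","0")
crop(f,220,40,400,310,2.2,"w0a.png")
c,o,f=load("side","0"); crop(f,190,150,350,280,5,"s0a.png")
c,o,f=load("scene","0"); crop(f,205,170,410,320,3.9,"c0a.png")
E
```

```text
(no output)
```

View pics/w0a.png

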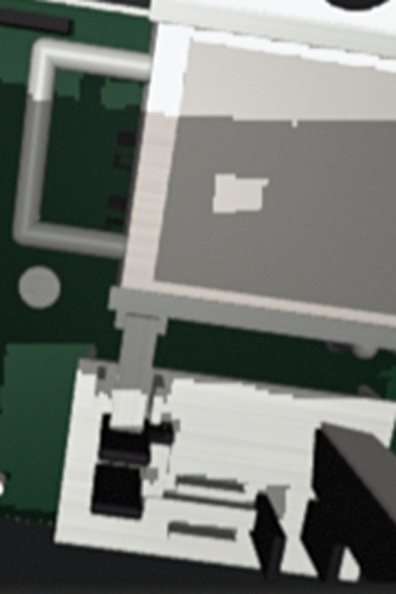

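View pics/s0a.png

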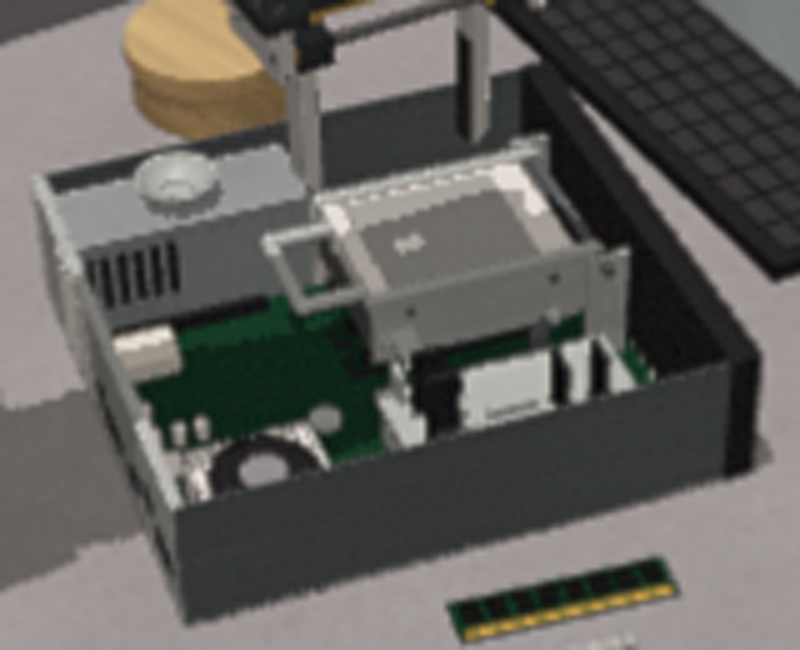

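View pics/c0a.png

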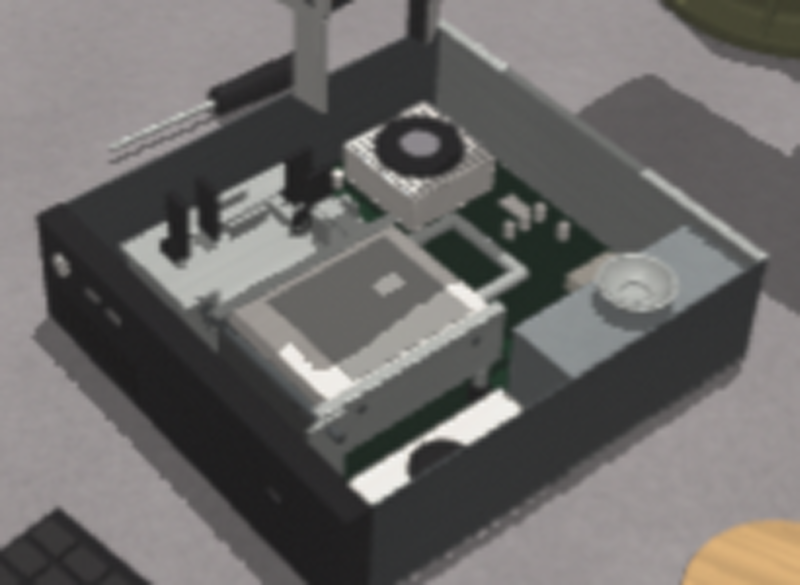

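```bash
python3 - <<'E'
from h import *
L=[];W=[]
def add(n,px,z,l):
    c,o,f=load(n,"0"); p=onz(c,o,px,z); 
    for a,b in zip(p,l): L.append(b);W.append(a[:2]);print(n,a,b)
add("wrist",[[240.5,65.9],[231.4,146.8]],.078,[(-52,64),(-52,-4)])
add("scene",[[317.8,175.6],[402.4,235.4]],.096,[(-180,-165),(-180,165)])
add("side",[[225.6,252],[198,185.6]],.096,[(-180,-165),(-180,165)])
L=np.array(L)/1000.;W=np.array(W)
for idx in ([0,1],[2,3],[4,5],[0,1,2,3,4,5]):
    l=L[idx];w=W[idx];lc=l-l.mean(0);wc=w-w.mean(0)
    th=np.arctan2((lc[:,0]*wc[:,1]-lc[:,1]*wc[:,0]).sum(),(lc*wc).sum())
    Rm=np.array([[np.cos(th),-np.sin(th)],[np.sin(th),np.cos(th)]]); t=w.mean(0)-Rm@l.mean(0)
    print(idx,th,t,np.linalg.norm(w[0]-w[-1]),"res mm",((l@Rm.T+t-w)*1000).round(1).tolist())
E
```

```text
wrist [0.5187354  0.11404672 0.078     ] (-52, 64)
wrist [0.50913189 0.0474788  0.078     ] (-52, -4)
scene [ 0.36332849 -0.08953632  0.096     ] (-180, -165)
scene [0.40461532 0.23399836 0.096     ] (-180, 165)
side [ 0.36482315 -0.09659214  0.096     ] (-180, -165)
side [0.41343597 0.22899403 0.096     ] (-180, 165)
[0, 1] -0.14327789636272026 [0.56111717 0.04364517] 0.06725708598628168 res mm [[0.1, 0.4], [-0.1, -0.4]]
[2, 3] -0.12692573209840052 [0.56252394 0.04944568] 0.32615838760923155 res mm [[-0.2, -1.9], [0.2, 1.9]]
[4, 5] -0.14821370535702147 [0.56715612 0.03962005] 0.3291953225235837 res mm [[-0.1, -0.4], [0.1, 0.4]]
[0, 1, 2, 3, 4, 5] -0.13808803272435693 [0.56366126 0.04425622] 0.1558873188060457 res mm [[2.2, 0.8], [2.5, -0.0], [-0.7, -4.9], [3.5, -1.5], [-2.2, 2.2], [-5.3, 3.5]]
```

```bash
cat >> h.py <<'E'
TH=-0.141; T0=np.array([0.5617,0.0437,0])
def l2w(p):
    p=np.atleast_2d(p)/1000.; return p@R.from_euler("z",TH).as_matrix().T+T0
def overlay(n,tag,pts,name,box=None,s=2):
    c,o,f=load(n,tag); f=f.copy()
    if box is None: box=(0,0,560,420)
    x0,y0,x1,y1=box
    g=cv2.resize(f[y0:y1,x0:x1,::-1],None,fx=s,fy=s,interpolation=cv2.INTER_CUBIC)
    for u in proj(c,o,l2w(pts)):
        p=((u-[x0,y0]+.5)*s).astype(int); cv2.drawMarker(g,tuple(int(a) for a in p),(0,0,255),cv2.MARKER_CROSS,9,1)
    cv2.imwrite("pics/"+name,g)
def box3(x0,x1,y0,y1,z): return [(x,y,z) for x in (x0,x1) for y in (y0,y1)]
E
python3 - <<'E'
from h import *
P=box3(-11,11,-90,-84,94)+box3(-11,11,-114,-108,94)+box3(66,72,-134,-112,94)+box3(92,98,-134,-112,94)+[(-15,-28,88),(-15,88,88),(-52,64,78),(-52,-4,78)]
overlay("wrist","0",P,"w0b.png",(215,40,405,310),2.2)
print(l2w([(0,-105,84),(89,-123,84),(-52,30,78),(135,30,82)]))
E
```

```text
[[ 0.54694401 -0.06025798  0.084     ]
 [ 0.63253117 -0.0905868   0.084     ]
 [ 0.51443205  0.08071001  0.078     ]
 [ 0.69957625  0.05443029  0.082     ]]
```

View pics/w0b.png

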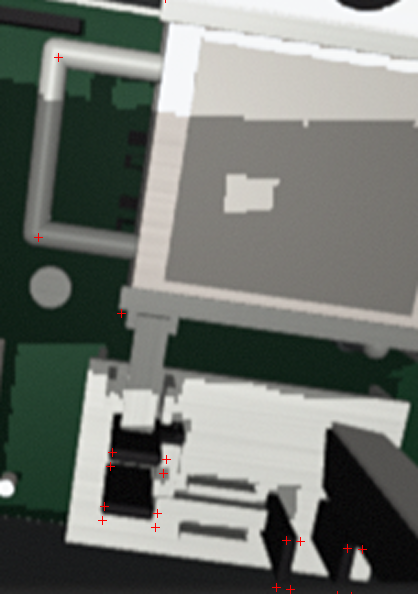

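{"op": "jog_arm", "data": {"moves": [[[28, -30, 0], [0, 0, -0.8], 60], [[56, -60, 0], [0, 0, -1.62], 60], [[83, -91, -30], [0, 0, -1.62], 60], [[83, -91, -65], [0, 0, -1.62], 60], [[83, -91, -90], [0, 0, -1.62], 60]]}}

```text
time_s: 0.57
ee_pos: [0.6328, -0.0929, 0.1113]
eef_rot: [-3.139, -0.0, 1.427]
force: [0.0, 0.5, -0.8]
grip_width: 0.0641
```

{"op": "jog_arm", "data": {"moves": [[[0, 0, 0], [0, 0, 0], 60], [[0, 0, 0], [0, 0, 0], 60]]}}

```text
time_s: 0.73
ee_pos: [0.6326, -0.0908, 0.115]
eef_rot: [-3.139, -0.0, 1.429]
force: [-0.1, 0.2, 1.7]
grip_width: 0.0599
```

```bash
python3 - <<'E'
from h import *
c,o,f=snap("wrist","1"); print(o["time_s"],o["ee_pos"],o["eef_rot"],o["grip_width"])
P=box3(-11,11,-90,-84,94)+box3(-11,11,-114,-108,94)+box3(66,72,-134,-112,94)+box3(92,98,-134,-112,94)+[(-15,-28,88)]
overlay("wrist","1",P,"w1b.png",None,1.4)
E
```

```text
0.7333 [ 0.63255029 -0.09084882  0.11495052] [-3.13927667e+00 -1.96214900e-04  1.42936498e+00] 0.059850888631136814
```

View pics/w1b.png

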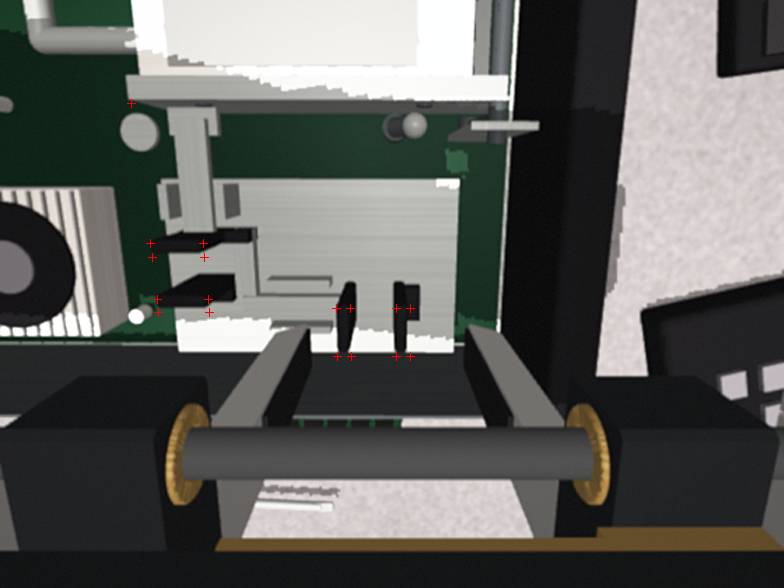

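{"op": "jog_arm", "data": {"moves": [[[0, 1, -25], [0, 0, 0], 60], [[0, 1, -47], [0, 0, 0], 60], [[0, 1, -47], [0, 0, 0], 60], [[0, 1, -47], [0, 0, 0], 60]], "squeeze": 20}}

```text
time_s: 1.12
ee_pos: [0.6335, -0.0897, 0.0703]
eef_rot: [3.14, 0.0, 1.43]
force: [-0.4, -0.3, 0.2]
grip_width: 0.06
```

{"op": "jog_arm", "data": {"moves": [[[0, 0, 0], [0, 0, 0], 40], [[0, 0, 0], [0, 0, 0], 30], [[0, 0, 0], [0, 0, 0], 24], [[0, 0, 0], [0, 0, 0], 12], [[0, 0, 0], [0, 0, 0], 12]]}}

```text
time_s: 1.53
ee_pos: [0.6329, -0.09, 0.0691]
eef_rot: [3.142, 0.0, 1.429]
force: [-2.4, -0.4, 2.4]
grip_width: 0.0303
```

{"op": "jog_arm", "data": {"moves": [[[0, 0, 0], [0, 0, 0], 12], [[0, 0, 0], [0, 0, 0], 12], [[0, 0, 0], [0, 0, 0], 12], [[0, 0, 0], [0, 0, 0], 12]]}}

```text
time_s: 1.87
ee_pos: [0.6346, -0.0902, 0.0686]
eef_rot: [3.137, -0.0, 1.429]
force: [11.6, -0.8, -5.1]
grip_width: 0.0136
```

```bash
python3 - <<'E'
from h import *
c,o,f=snap("wrist","2"); print(o["time_s"],o["ee_pos"],o["eef_rot"],o["grip_width"],o["force"])
E
```

```text
1.8667 [ 0.63460935 -0.09019527  0.06855697] [ 3.13719645e+00 -7.64112937e-05  1.42928305e+00] 0.013618152418733504 [11.5735516  -0.82281356 -5.08276266]
```

View pics/wrist2.png

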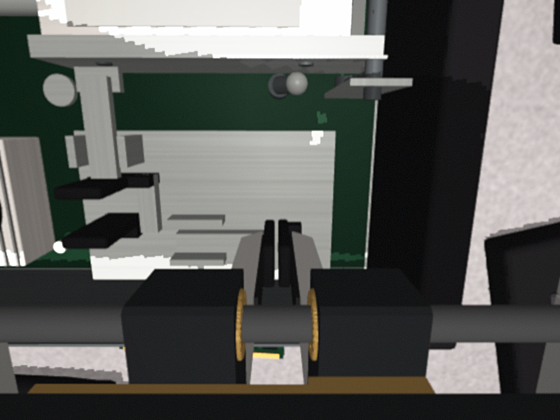

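{"op": "jog_arm", "data": {"moves": [[[0, 0, 0], [0, 0, 0], 46], [[0, 0, 0], [0, 0, 0], 46], [[0, 0, 0], [0, 0, 0], 46], [[0, 0, 30], [0, 0, 0], 46], [[0, 0, 60], [0, 0, 0], 60]], "squeeze": 25}}

```text
time_s: 2.33
ee_pos: [0.632, -0.0898, 0.1276]
eef_rot: [-3.138, -0.0, 1.429]
force: [0.2, 0.6, 0.7]
grip_width: 0.0433
```

```bash
python3 - <<'E'
from h import *
o=ctrl.get_obs();print(o["ee_pos"],o["qpos"],l2w([(0,-103.5,84)])-o["ee_pos"])
E
```

```text
[ 0.63204523 -0.08983545  0.12756704] [-1.98561913e-01  5.65134275e-01  1.32967510e+00  2.63005567e-05
  1.25054216e+00 -5.71281259e-02] [[-0.08489043  0.03106259 -0.04356704]]
```

{"op": "jog_arm", "data": {"moves": [[[-20, 8, 0], [0, 0, 1.4], 60], [[-40, 16, 0], [0, 0, 2.8], 60], [[-60, 24, 0], [0, 0, 4.2], 60], [[-86, 31, 0], [0, 0, 5.6], 60], [[-86, 31, 0], [0, 0, 7], 60]]}}

```text
time_s: 2.75
ee_pos: [0.5438, -0.0579, 0.1283]
eef_rot: [-3.14, -0.001, 2.047]
force: [0.1, 1.2, 0.8]
grip_width: 0.0607
```

{"op": "jog_arm", "data": {"moves": [[[0, 0, 0], [0, 0, 1.4], 60], [[0, 0, 0], [0, 0, 2.8], 60], [[0, 0, 0], [0, 0, 4.2], 60], [[0, 0, 0], [0, 0, 5.6], 60], [[0, 0, 0], [0, 0, 7], 60]]}}

```text
time_s: 3.17
ee_pos: [0.547, -0.059, 0.1285]
eef_rot: [3.142, 0.0, 2.657]
force: [-0.7, 0.7, -0.5]
grip_width: 0.0603
```

{"op": "jog_arm", "data": {"moves": [[[0, 0, 0], [0, 0, 1.4], 60], [[0, 0, 0], [0, 0, 2.8], 60], [[0, 0, 0], [0, 0, 4], 60], [[0, 0, 0], [0, 0, 4], 60], [[0, 0, 0], [0, 0, 4], 60]]}}

```text
time_s: 3.58
ee_pos: [0.547, -0.059, 0.1285]
eef_rot: [3.142, 0.0, 2.997]
force: [0.1, 0.1, 0.5]
grip_width: 0.06
```

```bash
python3 - <<'E'
from h import *
c,o,f=snap("wrist","3"); print(o["time_s"],o["ee_pos"],o["eef_rot"],o["grip_width"],o["force"])
P=box3(-11,11,-90,-84,94)+box3(-11,11,-114,-108,94)
overlay("wrist","3",P,"w3b.png",None,1.4)
print(l2w([(0,-103.5,84)])-o["ee_pos"])
E
```

```text
3.5833 [ 0.54698724 -0.05896063  0.12847222] [3.14156531e+00 6.29600635e-05 2.99686603e+00] 0.05996393772221478 [0.06412723 0.13051515 0.47503344]
[[ 0.00016756  0.00018777 -0.04447222]]
```

View pics/w3b.png

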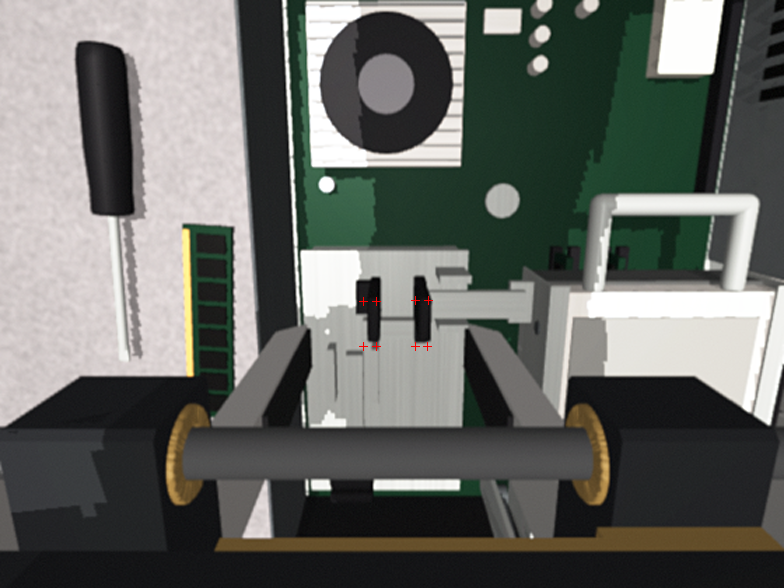

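{"op": "jog_arm", "data": {"moves": [[[-2, -1, -30], [0, 0, 0], 60], [[-2, -1, -54], [0, 0, 0], 60], [[-2, -1, -54], [0, 0, 0], 50], [[-2, -1, -54], [0, 0, 0], 40], [[-2, -1, -54], [0, 0, 0], 34]], "squeeze": 30}}

```text
time_s: 4.05
ee_pos: [0.5457, -0.0601, 0.0758]
eef_rot: [-3.142, 0.001, 2.999]
force: [0.0, -1.3, 0.6]
grip_width: 0.0435
```

{"op": "jog_arm", "data": {"moves": [[[0, 0, 0], [0, 0, 0], 28], [[0, 0, 0], [0, 0, 0], 20], [[0, 0, 0], [0, 0, 0], 13], [[0, 0, 0], [0, 0, 0], 13], [[0, 0, 0], [0, 0, 0], 13]]}}

```text
time_s: 4.47
ee_pos: [0.5454, -0.0613, 0.0757]
eef_rot: [-3.139, 0.002, 3.0]
force: [-0.6, -13.7, -4.1]
grip_width: 0.0142
```

{"op": "jog_arm", "data": {"moves": [[[0, 0, 0], [0, 0, 0], 13], [[0, 0, 0], [0, 0, 0], 13], [[0, 0, 0], [0, 0, 0], 13], [[0, 0, 0], [0, 0, 0], 13]]}}

```text
time_s: 4.8
ee_pos: [0.5454, -0.0616, 0.0757]
eef_rot: [-3.139, 0.002, 2.999]
force: [-1.0, -10.1, -3.4]
grip_width: 0.0133
```

```bash
python3 - <<'E'
from h import *
c,o,f=snap("wrist","4"); print(o["time_s"],o["ee_pos"],o["eef_rot"],o["grip_width"],o["force"])
c,o,f=snap("side","4"); crop(f,190,150,350,280,5,"s4a.png")
E
```

```text
4.8 [ 0.5454211  -0.06156903  0.07570143] [-3.13931743e+00  1.90063666e-03  2.99920477e+00] 0.013303455830300851 [ -0.98722411 -10.09533074  -3.43383683]
```

View pics/wrist4.png

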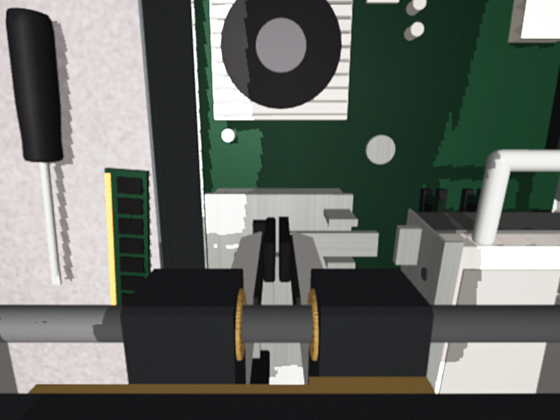

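View pics/s4a.png

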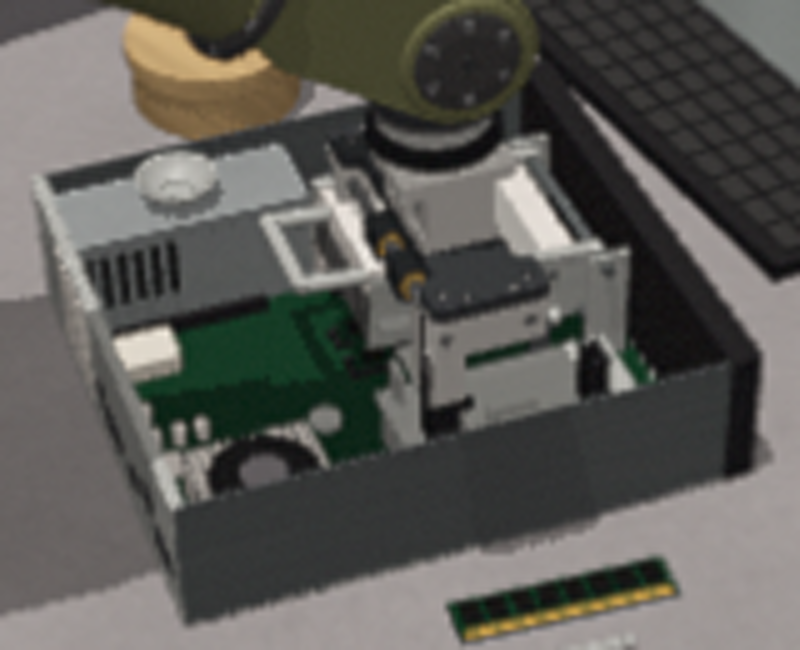

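{"op": "jog_arm", "data": {"moves": [[[0, 0, 0], [0, 0, 0], 46], [[0, 0, 0], [0, 0, 0], 46], [[0, 0, 0], [0, 0, 0], 46], [[0, 0, 35], [0, 0, 0], 40], [[0, 0, 70], [0, 0, 0], 36]], "squeeze": 30}}

```text
time_s: 5.32
ee_pos: [0.5443, -0.0596, 0.1452]
eef_rot: [3.141, -0.002, 3.0]
force: [0.4, -0.8, 0.3]
grip_width: 0.0366
```

```bash
python3 - <<'E'
from h import *
o=ctrl.get_obs();print(o["ee_pos"],o["qpos"],l2w([(-51.6,30,94.8)])-[.545,-.06,.1445])
c,o,f=snap("side","5"); crop(f,190,150,350,280,5,"s5a.png")
P=np.array([(-51.6,64,94.8),(-51.6,-4,94.8)])
print(proj(c,o,l2w(P)))
overlay("side","5",P,"s5b.png",(190,150,350,280),5)
E
```

```text
[ 0.5443434  -0.05960112  0.14516617] [-1.76029225e-01  3.52342105e-01  1.59738174e+00  1.83432143e-04
  1.19425741e+00 -1.60532136e+00] [[-0.03017192  0.14065379 -0.0497    ]]
[[243.00041685 194.73905466]
 [249.76868152 207.41715484]]
```

View pics/s5b.png

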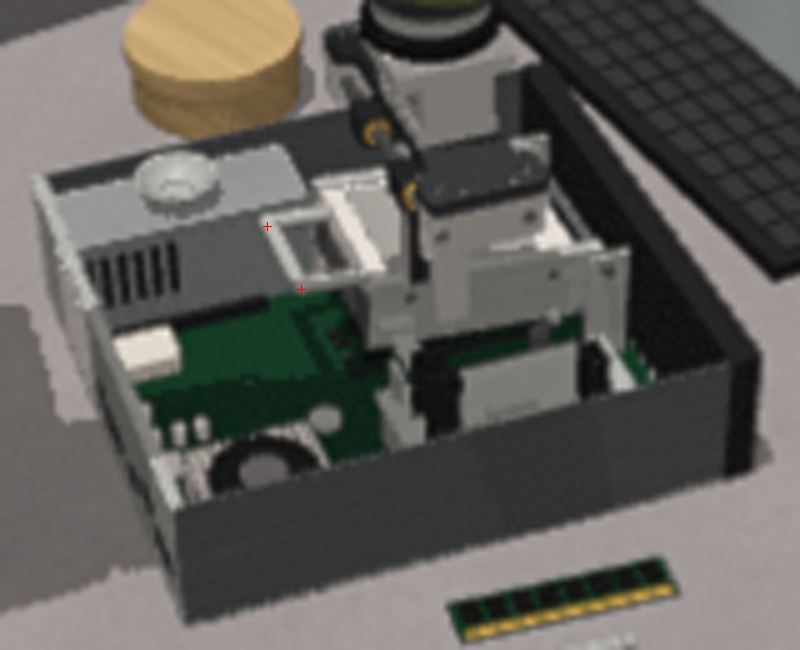

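{"op": "jog_arm", "data": {"moves": [[[-6, 28, 0], [0, 0, -1.4], 36], [[-12, 56, 0], [0, 0, -2.8], 36], [[-18, 84, 0], [0, 0, -4.2], 36], [[-24, 112, 0], [0, 0, -5.6], 36], [[-30, 141, 0], [0, 0, -7], 36]]}}

```text
time_s: 5.78
ee_pos: [0.515, 0.0822, 0.1457]
eef_rot: [3.14, 0.001, 2.383]
force: [0.4, -0.3, -0.1]
grip_width: 0.0358
```

{"op": "jog_arm", "data": {"moves": [[[0, 0, 0], [0, 0, -1.4], 36], [[0, 0, 0], [0, 0, -2.8], 36], [[0, 0, 0], [0, 0, -4.2], 36], [[0, 0, 0], [0, 0, -5.6], 36], [[0, 0, 0], [0, 0, -7], 36]]}}

```text
time_s: 6.2
ee_pos: [0.5154, 0.0812, 0.1456]
eef_rot: [3.14, 0.0, 1.772]
force: [0.5, -0.6, 0.4]
grip_width: 0.0361
```

{"op": "jog_arm", "data": {"moves": [[[0, 0, 0], [0, 0, -1.4], 36], [[0, 0, 0], [0, 0, -2.8], 36], [[0, 0, 0], [0, 0, -4], 36], [[0, 0, 0], [0, 0, -4], 36], [[0, 0, 0], [0, 0, -4], 36]]}}

```text
time_s: 6.62
ee_pos: [0.5153, 0.0811, 0.1453]
eef_rot: [3.14, -0.0, 1.433]
force: [-0.0, -0.4, -0.0]
grip_width: 0.0358
```

```bash
python3 - <<'E'
from h import *
c,o,f=snap("wrist","6"); print(o["time_s"],o["ee_pos"],o["eef_rot"],o["grip_width"],o["force"])
overlay("wrist","6",np.array([(-51.6,64,94.8),(-51.6,-4,94.8),(-51.6,30,94.8)]),"w6b.png",None,1.4)
E
```

```text
6.6167 [0.51530547 0.08106172 0.14527803] [ 3.14014420e+00 -3.21127375e-04  1.43258723e+00] 0.03575030360020152 [-0.00153804 -0.41597662 -0.00238407]
```

View pics/w6b.png

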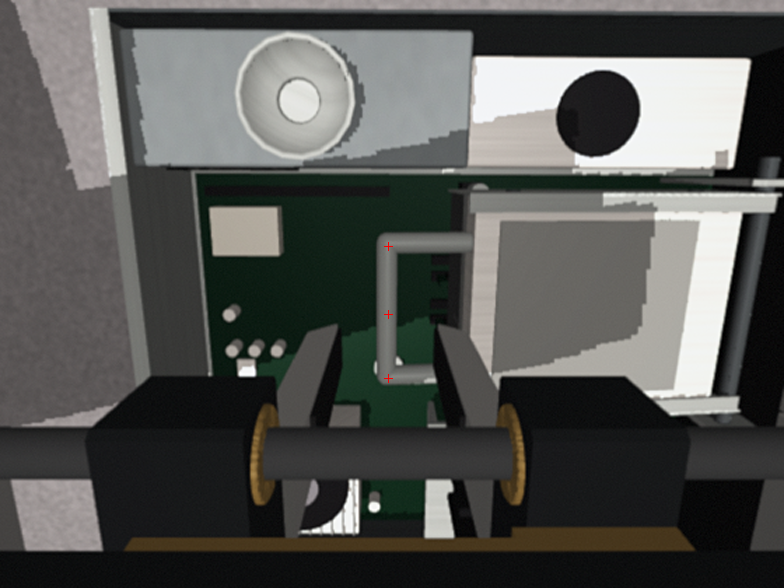

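{"op": "jog_arm", "data": {"moves": [[[0, 0, -35], [0, 0, 0], 36], [[0, 0, -60], [0, 0, 0], 36], [[0, 0, -71], [0, 0, 0], 36], [[0, 0, -71], [0, 0, 0], 24], [[0, 0, -71], [0, 0, 0], 6]], "squeeze": 40}}

```text
time_s: 7.08
ee_pos: [0.5153, 0.081, 0.0741]
eef_rot: [3.141, -0.0, 1.431]
force: [0.5, 0.8, 0.0]
grip_width: 0.0258
```

{"op": "jog_arm", "data": {"moves": [[[0, 0, 0], [0, 0, 0], 6], [[0, 0, 0], [0, 0, 0], 6], [[0, 0, 0], [0, 0, 0], 6]]}}

```text
time_s: 7.33
ee_pos: [0.5149, 0.0812, 0.0744]
eef_rot: [3.142, -0.0, 1.43]
force: [-6.2, 1.1, 2.2]
grip_width: 0.009
```

```bash
python3 - <<'E'
from h import *
o=ctrl.get_obs(); print(o["time_s"],o["ee_pos"],o["grip_width"],o["force"])
ex=R.from_euler("z",TH).as_matrix()[:,0]
def P(th): 
    a=th-.0214; return 187.04*np.array([-np.cos(a)*ex[0],-np.cos(a)*ex[1],np.sin(a)])
p=P(.09)
for t in np.arange(.09,1.40,.1): print(round(t,2),(P(t)-p).round(0))
for t in (1.3,1.35,1.4): print(round(t,2),(P(t)-p).round(0))
E
```

```text
7.3333 [0.51490861 0.08117468 0.07440939] 0.008962667053681289 [-6.20957308  1.09496108  2.20864204]
0.09 [0. 0. 0.]
0.19 [ 2. -0. 19.]
0.29 [ 6. -1. 37.]
0.39 [12. -2. 55.]
0.49 [20. -3. 72.]
0.59 [29. -4. 88.]
0.69 [ 39.  -6. 103.]
0.79 [ 52.  -7. 117.]
0.89 [ 65.  -9. 130.]
0.99 [ 80. -11. 141.]
1.09 [ 96. -14. 151.]
1.19 [112. -16. 159.]
1.29 [130. -18. 166.]
1.39 [148. -21. 170.]
1.3 [131. -19. 166.]
1.35 [140. -20. 169.]
1.4 [149. -21. 171.]
```

{"op": "jog_arm", "data": {"moves": [[[1, 0, 9], [0, 0, 0], 6], [[2, 0, 19], [0, 0, 0], 6], [[4, 0, 28], [0, 0, 0], 6], [[6, -1, 37], [0, 0, 0], 6], [[9, -1, 46], [0, 0, 0], 6]]}}

```text
time_s: 7.75
ee_pos: [0.5235, 0.08, 0.1205]
eef_rot: [-3.14, 0.0, 1.429]
force: [-6.9, -2.2, -3.8]
grip_width: 0.0091
```

{"op": "jog_arm", "data": {"moves": [[[3, -1, 9], [0, 0, 0], 6], [[7, -1, 18], [0, 0, 0], 6], [[11, -2, 26], [0, 0, 0], 6], [[15, -2, 34], [0, 0, 0], 6], [[20, -3, 42], [0, 0, 0], 6]]}}

```text
time_s: 8.17
ee_pos: [0.542, 0.0773, 0.162]
eef_rot: [-3.136, 0.001, 1.43]
force: [-19.2, 2.2, 4.7]
grip_width: 0.0087
```

{"op": "jog_arm", "data": {"moves": [[[5, -1, 8], [0, 0, 0], 6], [[10, -2, 15], [0, 0, 0], 6], [[16, -2, 22], [0, 0, 0], 6], [[23, -3, 29], [0, 0, 0], 6], [[23, -3, 29], [0, 0, 0], 6]]}}

```text
time_s: 8.58
ee_pos: [0.5668, 0.0739, 0.1946]
eef_rot: [-3.142, -0.0, 1.43]
force: [-25.0, -3.0, 23.8]
grip_width: 0.0083
```

```bash
python3 - <<'E'
from h import *
o=ctrl.get_obs(); print(o["time_s"],o["ee_pos"],o["grip_width"],o["force"])
c,o,f=snap("side","7"); crop(f,170,90,350,280,3.1,"s7a.png")
E
```

```text
8.5833 [0.56679305 0.07391571 0.19464199] 0.008348962810873507 [-25.04307401  -2.97696736  23.76049975]
```

View pics/s7a.png

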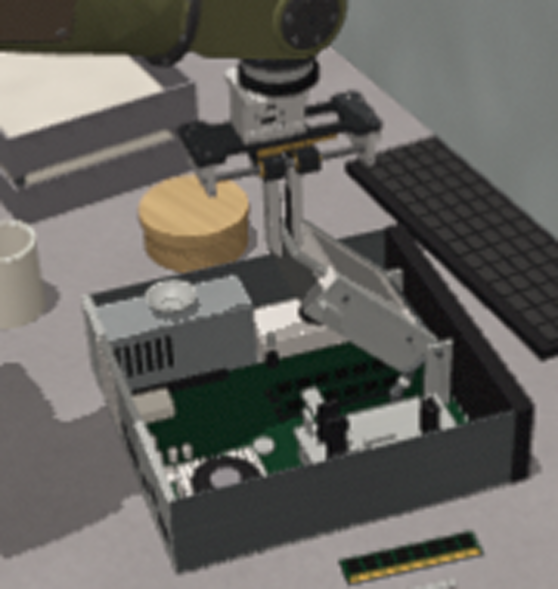

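{"op": "jog_arm", "data": {"moves": [[[-1, 0, 3], [0, 0, 0], 6], [[-2, 0, 4], [0, 0, 0], 6], [[-2, 0, 4], [0, 0, 0], 6]]}}

```text
time_s: 8.88
ee_pos: [0.5666, 0.0738, 0.195]
eef_rot: [3.137, -0.001, 1.429]
force: [11.9, 1.7, -12.3]
grip_width: 0.0089
```

{"op": "jog_arm", "data": {"moves": [[[7, -1, 6], [0, 0, 0], 6], [[14, -2, 12], [0, 0, 0], 6], [[14, -2, 12], [0, 0, 0], 6]]}}

```text
time_s: 9.13
ee_pos: [0.58, 0.0719, 0.2079]
eef_rot: [3.14, -0.0, 1.429]
force: [-3.0, -0.3, 0.3]
grip_width: 0.0087
```

{"op": "jog_arm", "data": {"moves": [[[7, -1, 6], [0, 0, 0], 6], [[15, -2, 11], [0, 0, 0], 6], [[23, -3, 16], [0, 0, 0], 6], [[23, -3, 16], [0, 0, 0], 6]]}}

```text
time_s: 9.47
ee_pos: [0.6026, 0.0687, 0.2247]
eef_rot: [3.14, -0.0, 1.429]
force: [-8.3, -1.7, 9.8]
grip_width: 0.0088
```

{"op": "jog_arm", "data": {"moves": [[[8, -1, 6], [0, 0, 0], 6], [[16, -2, 10], [0, 0, 0], 6], [[24, -3, 14], [0, 0, 0], 6], [[24, -3, 14], [0, 0, 0], 6]]}}

```text
time_s: 9.8
ee_pos: [0.6266, 0.0654, 0.2378]
eef_rot: [3.14, 0.001, 1.429]
force: [-7.5, -5.0, 6.2]
grip_width: 0.0086
```

{"op": "jog_arm", "data": {"moves": [[[9, -1, 4], [0, 0, 0], 6], [[18, -2, 7], [0, 0, 0], 6], [[26, -4, 10], [0, 0, 0], 6], [[30, -4, 11], [0, 0, 0], 6], [[30, -4, 11], [0, 0, 0], 6]]}}

```text
time_s: 10.22
ee_pos: [0.6563, 0.0613, 0.248]
eef_rot: [3.141, 0.001, 1.429]
force: [-3.3, -5.4, 3.2]
grip_width: 0.0089
```

```bash
python3 - <<'E'
from h import *
o=ctrl.get_obs(); print(o["time_s"],o["ee_pos"],o["grip_width"],o["force"])
for n in("side","scene"):
    c,o,f=snap(n,"8"); cv2.imwrite(f"pics/{n}8b.png",cv2.resize(f[:,:,::-1],None,fx=1.4,fy=1.4))
c,o,f=snap("wrist","8")
h=l2w([(135,30,82)])[0]; b=o["ee_pos"]+[0,0,.019]
ex=R.from_euler("z",TH).as_matrix()[:,0]; d=b-h; s=-(d@ex); print("r",np.hypot(s,d[2]),"th",np.arctan2(d[2],s)+.0214)
E
```

```text
10.2167 [0.65627035 0.06129015 0.24804389] 0.008870679107735107 [-3.32971968 -5.39927617  3.21796771]
r 0.19015049490959968 th 1.3574346911250512
```

View pics/side8b.png

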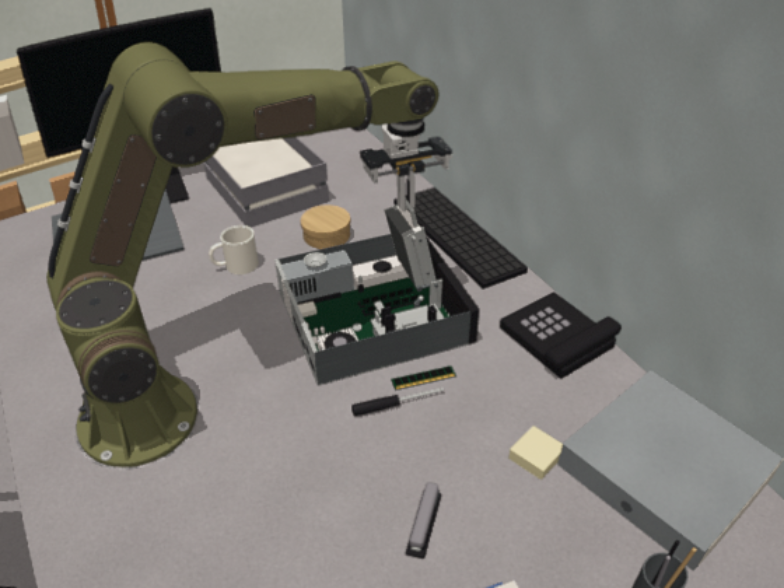

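View pics/scene8b.png

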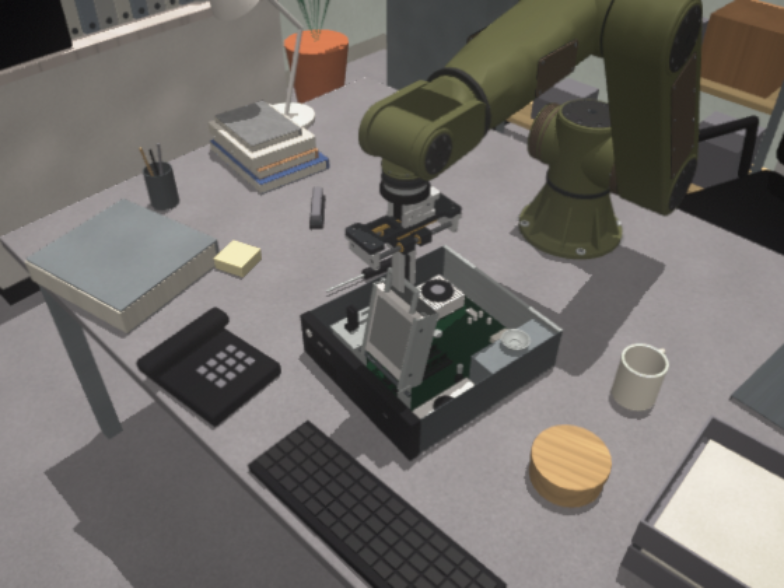

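View pics/wrist8.png

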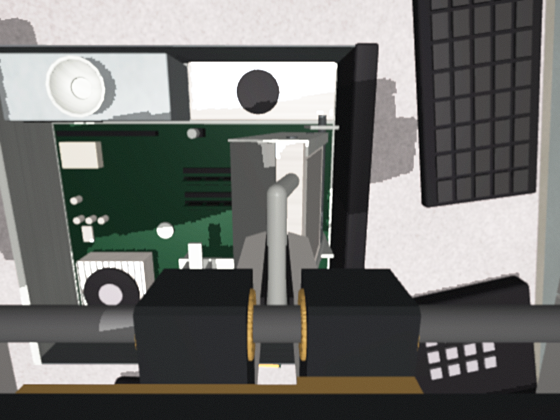

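{"op": "jog_arm", "data": {"moves": [[[0, 0, 0], [0, 0, 0], 6], [[0, 0, 0], [0, 0, 0], 6], [[0, 0, 0], [0, 0, 0], 6]]}}

```text
time_s: 10.62
ee_pos: [0.6557, 0.0614, 0.2479]
eef_rot: [3.141, 0.001, 1.429]
force: [-3.1, -5.1, 1.7]
grip_width: 0.0089
```

```bash
python3 - <<'E'
from h import *
# bystander check: same-region difference between first and last pictures
for n,b in (("side",{"mug":(150,160,188,196),"mem":(278,260,330,282),"screwdr":(248,276,322,300),"stapler":(288,342,318,398),"pad":(362,304,402,342)}),("scene",{"dish":(354,232,384,254),"box":(376,304,438,362),"mug":(438,246,476,294),"pad":(152,172,188,198)})):
    A=load(n,"0")[2].astype(int);B=load(n,"8")[2].astype(int)
    for k,(x0,y0,x1,y1) in b.items(): 
        g=lambda I: cv2.cvtColor(I[y0:y1,x0:x1].astype(np.uint8),cv2.COLOR_RGB2GRAY).astype(np.float32)
        print(n,k,cv2.phaseCorrelate(g(A),g(B)))
o=ctrl.get_obs(); print(o["time_s"],o["ee_pos"],o["grip_width"],o["force"],abs(o["joint_vel"]).max())
print(ctrl.hand_in())
E
```

```text
side mug ((9.599642586266555e-05, -0.031069270577262387), 1.0056347149941656)
side mem ((-0.00469123091333401, -0.01880116749262939), 0.9963205147672582)
side screwdr ((0.46477744789529396, -0.04411226331196261), 0.9993953922059801)
side stapler ((0.007396948054029906, 0.00859375199649648), 0.9903341747654809)
side pad ((0.030062126050395932, 0.00796615815362145), 1.006255175769329)
scene dish ((-0.03186545766282123, -0.03264873985714978), 0.9993633210659028)
scene box ((0.0076940102156761725, 0.025743978253967015), 1.0035493305573862)
scene mug ((-0.047882466344390195, 0.0008770279558518723), 1.0000399308900039)
scene pad ((0.019805680057402242, 0.4803026919283049), 1.0046607637356337)
10.6167 [0.65570666 0.06135429 0.24789941] 0.008935330030422087 [-3.05225838 -5.08917768  1.68751365] 0.0018526243296394527
the job is handed in; nothing more can be done
None
```

The cage stands wide open and the gripper is still holding it by the handle. I handed the job in at about 10.6 s; no verdict is reported.

- **Lock catch:** I squeezed it until the fingers stood at 13.6 mm, which is about 18 mm of travel, its stop. I did not measure it again after letting go, but it has no spring and I kept the fingers away from its tab.
- **Release catch:** I squeezed it to 13.3 mm, and the side picture then showed the bolt drawn back and the handle raised.
- **Cage:** I gripped the handle and swung it up along its arc, correcting once when the force rose to about 35 N near 0.75 rad.

**Last checks:**
- The cage angle worked out from the arm pose is about 1.36 rad; 1.2 is needed.
- The grip is set at 40 N. The fingers stand at 8.9 mm on the 10 mm bar, and the arm is still.
- Between the first and last pictures, no bystander's image shifted by more than half a pixel.
- **Disagreement:** the handle came out 190 mm from the hinge instead of 187. The angle could be off by a few hundredths of a radian, which still leaves it above 1.2.

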